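# Lean the speaker front panel against the amplifier

## Robot

A 6-joint arm with a two-finger parallel gripper is mounted at the origin on the work surface. World frame = base frame: x ahead of the robot, y to its left, z up, the work surface at z = 0. Lengths are in m, angles in degrees, forces in N, time in s.
With the tool pointing down it reaches from about 0.35 to 0.875 m from the base axis. Payload 4.2 kg.
Tool frame: the origin (TCP) lies on the centre line of the jaws, within the pads' length; the fingertips stand 25 mm ahead of it and the grasp point (between the pads) lies 6 mm ahead of it; z points along the fingers, y is the line along which they close (so a half turn about z gives the same grasp; the last joint's range is limited). The gripper opens to 87 mm and grips with 3 to 60 N. Pads are 19 mm wide; open, the fingers measure 117 mm over their backs; the gripper's body (75 mm by 190 mm) begins 51 mm behind the grasp point.
Start: joints at [-58.121, 22.042, 0.453, 0, -68.411, -14.817], TCP at [0.183, -0.597, 0.248] pointing down, gripper open.
Joint ranges: [-179.83, 179.83], [-69.29, 118.12], [-61.27, 80.66], [-181.25, 117.63], [-171.15, -9.14], [-177.46, 177.46]. Speed limits (degrees/s): [159.86, 159.86, 180, 180, 180, 180].

## Interface

Orientations are given as a 3x3 rotation matrix whose columns are the frame's x, y, z axes.
In Python, from station import r gives the robot as it stands.
- The arm moves only by the tool move_arm, never from a script. Its argument "series" is a list of rows, each an object with "grip": the opening, from 0 (shut) to 1 (fully open); "xyz": the shift along the tool's x, y, z in mm, a list of three; "angular": the turn, a rotation vector about the tool's x, y, z in rad, a list of three. A call has 1 to 10 rows; each row is the pose to reach, as a shift and turn from the pose commanded when the call began, along the tool's axes at that moment; what a row does not reach only later rows make up. A row lasts 1/10 s, in which the tool goes at most 50 mm and 8.59 degrees, less where a joint would pass 70% of its speed; a pose out of reach is approached as far as the arm can. A call with a gripper value outside its range is refused whole. The fingers move at their own pace and stop on an object; the grip force is fixed at half the most. Time passes only in rows, so rows that repeat a pose let the fingers close. It gives the time, the measured TCP pose, the force, the opening and the grip force at its end, in the units of the state.
- r.sense(): the state, without advancing time (a new reading comes with each control period).
- r.capture(name): name is "scene" or "top" or "wrist"; returns a dict with "img" (420x560x3 uint8, red, green, blue), "camera_matrix" (3x3 intrinsics, pixels), "rvec" (rotation vector, rad) and "tvec" (3), from world to camera coordinates, as OpenCV has them; the wrist camera has in their place "hand_eye" (4x4, takes a point from camera to tool coordinates, whose origin is the TCP and whose axes are the flange's). Camera axes: x right, y down, z forward; pixel columns grow to the right and rows downward; lengths in m; the calibration is good to about 2 mm. A picture is of the moment at which its call begins: read the wrist's pose just before it. There is no depth.
- r.finish_job(): hands the job in; it is judged then, once.
The state is a dict: "time_s": time; "joints": joint angles; "joint_velocities": joint speeds; "effort": joint torques, N m; "tcp_pos": TCP position; "ee_rot": TCP orientation; "wrist_force": force on the tool from outside, world axes, zero at the start; "moment": the same for the moment, N m; "gripper_width": opening from 0.0 (shut) to 1.0 (fully open); "gripper_force": force on a finger pad.
Only numpy, scipy, OpenCV 4.12 (cv2) and the standard library are available. Lean on these libraries where they do the work, as an engineer would, in place of code of your own. Each camera call takes 0.05 s, during which the arm holds its last target. There are 200 camera calls.

## Task

Take the taller wooden panel, the one with the round loudspeaker hole, out of the slotted rack and lean it against the middle of the amplifier's plain back (its long side away from the robot). It should stand on the bench on the edge it stood on in the rack, hole end down, square to the amplifier and tilted back about 20 degrees from upright so that it rests on the amplifier by itself. Leave the shorter blank panel where it is in the rack.

Things in the scene. Friction and masses are not known exactly. Their poses are not given: they have to be found in the camera images.
- panel_center (a point): Centre (half-way up) of the panel to be leaned: a brown wooden board 12 mm thick (its x axis), 120 mm wide (its y axis) and 170 mm tall (its z axis, up), about 0.2 kg, with a through hole of 70 mm diameter centred 55 mm above its lower edge; the top 80 mm is solid. At the start it stands upright in one of the rack's two slots, its lower edge 10 mm above the bench, top edge at 180 mm.
- amp: The amplifier, a black box that stays fixed to the bench: 140 mm deep (its x axis), 260 mm wide (its y axis), 100 mm tall including four small feet. Origin at the centre of its underside, on the bench. Its +x side, away from the robot, is the plain flat back (a flush dark steel plate with four screws), 70 mm from the origin; the -x side carries terminals and a small speaker. It may stand left or right of the rack, turned up to 15 degrees.
- rack: Grey plastic rack fixed to the bench: base 160 mm (x) by 140 mm (y) by 10 mm thick, with two open-topped slots running along its y axis, at x = -45 and +45 mm. Each slot is 15 mm wide, between walls 6 mm thick that reach 40 mm above the bench. A panel comes out straight upwards. Origin at the centre of its underside, on the bench.
- blank_center (a point): Centre of the shorter panel without a hole, of the same wood, which must stay: 12 mm thick (x), 90 mm wide (y), 120 mm tall (z, up), standing in the rack's other slot, its top edge 130 mm above the bench.
There are look-alikes about, which are no part of the job. What is shaped like the part that bears panel_center but purple is not meant.

How it is judged (in metres and radians):
At the end, for the whole second after the job is handed in: The holed panel stands on the bench on its original lower edge, released and at rest, leaning 8 to 32 degrees from upright against the amplifier's back, centred within 40 mm and square within 12 degrees; the blank panel is within 15 mm of where it was (angle between panel_center's own z axis and vertical between 0.14 and 0.56 rad and height (world z) of panel_center below 0.092 m and x of panel_center in the frame of amp between 0.07 and 0.12 m and y of panel_center in the frame of amp between -0.04 and 0.04 m and angle between the y axis of panel_center and the y axis of amp, either way round below 0.22 rad and contact force between panel and amp above 0.03 N and linear speed of panel below 0.02 m/s and distance of blank_center from where it was at the start of the episode below 0.015 m); the robot touches nothing.
It fails at once if the blank panel is pulled out, knocked over or shifted by more than 30 mm (distance of blank_center from where it was at the start of the episode above 0.03 m).
It also fails if it takes over 38 s, if anything falls off the work surface, if the arm or the gripper's body presses on something with over 40 N, if the wrist force passes 120 N, or if a joint passes its speed limit or range.

## Working session

There is one attempt and no reset: what is moved stays moved. The work goes in short steps, Python scripts to look and compute and a tool call to move; the robot and the scene stay as the last step left them, time stands still between calls to the robot, and variables do not carry over. Pictures are saved under pics/ and viewed, at most 10 in all, crops included, and the job is handed in when it is done.

Besides the shell and the picture viewer there is one more tool, called after ">>>" as name([rows], argument=value, ...), one row to a line, values as JSON. move_arm: Moves the arm, as the interface text tells. Its arguments: {"type":"object","properties":{"series":{"type":"array"}},"required":["series"]}

```bash
mkdir -p pics; cat > h.py <<'E'
import numpy as np, cv2, pickle
def save(name,fn):
    from station import r
    c=r.capture(name); cv2.imwrite(f'pics/{fn}.png',c['img'][:,:,::-1]); pickle.dump(c,open(f'pics/{fn}.pkl','wb')); return c
def load(fn): return pickle.load(open(f'pics/{fn}.pkl','rb'))
def ray(c,px):
    R=cv2.Rodrigues(np.array(c['rvec'],float))[0]; t=np.array(c['tvec'],float).ravel()
    K=np.array(c['camera_matrix'],float)
    d=np.c_[np.array(px,float).reshape(-1,2),np.ones(np.size(px)//2)]@np.linalg.inv(K).T@R
    return -R.T@t,d
def onz(c,px,z):
    o,d=ray(c,px); return o+d*((z-o[2])/d[:,2])[:,None]
E
python3 - <<'E'
from h import *
a=save('scene','s0');b=save('top','t0')
from station import r
print({k:np.round(v,3).tolist() for k,v in r.sense().items()})
for c in(a,b): print(np.round(ray(c,[[280,210]]),3).tolist())
E
```

```text
{'time_s': 0.1, 'joints': [-58.12, 22.087, 0.389, -0.026, -68.414, -14.818], 'joint_velocities': [-0.129, -0.178, 0.099, 0.172, 0.018, -0.045], 'effort': [-0.001, -39.169, 18.793, 4.232, 0.013, -0.0], 'tcp_pos': [0.183, -0.597, 0.247], 'ee_rot': [[-0.956, -0.293, -0.001], [-0.293, 0.956, 0.002], [0.0, 0.002, -1.0]], 'wrist_force': [-0.348, 0.037, -0.586], 'moment': [0.013, -0.018, 0.061], 'gripper_force': 0.0, 'gripper_width': 1.003}Traceback (most recent call last):
  File "<stdin>", line 5, in <module>
    return _wrapfunc(a, 'round', decimals=decimals, out=out)
    return _wrapit(obj, method, *args, **kwds)
    conv = _array_converter(obj)
ValueError: setting an array element with a sequence. The requested array has an inhomogeneous shape after 1 dimensions. The detected shape was (2,) + inhomogeneous part.
```

View pics/s0.png

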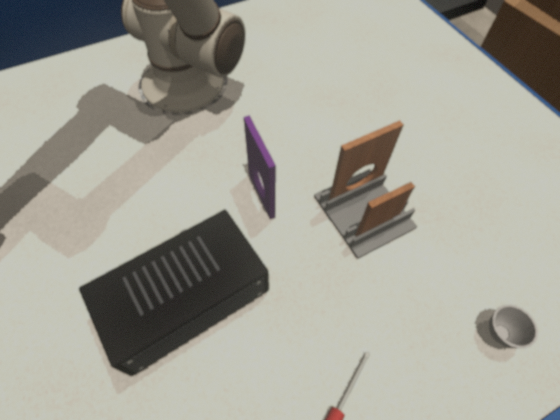

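View pics/t0.png

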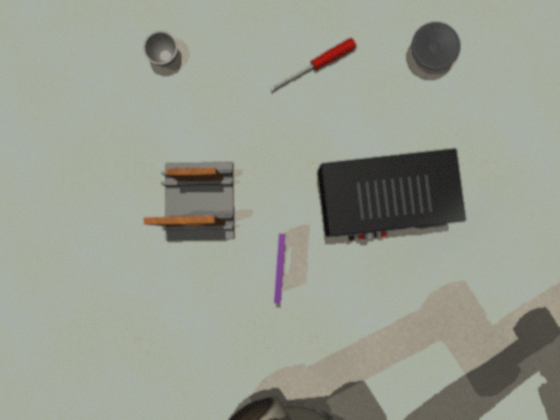

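The scene and top views show the rack on the robot's left: the holed panel's top edge is at about (145–215, 220) in the top view, with the blank at (167–215, 172). The amplifier is on the right, with corners near (320,165), (458,150), (465,221) and (327,236). The purple decoy is at (280,270).

```bash
python3 - <<'E'
from h import *
a=load('s0');b=load('t0')
for c in(a,b): print('cam',np.round(ray(c,[[280,210]])[0],3))
for n,c in(('s',a),('t',b)):
    hsv=cv2.cvtColor(c['img'],cv2.COLOR_RGB2HSV)
    m=cv2.inRange(hsv,(4,110,50),(18,255,255)); 
    for k in cv2.findContours(m,0,1)[0]:
        if cv2.contourArea(k)>120:
            q=cv2.boxPoints(cv2.minAreaRect(k)); print(n,'wood',cv2.contourArea(k),q.round(1).tolist(),cv2.approxPolyDP(k,2.5,True)[:,0].tolist())
            if n=='t':
                for z in(.13,.18): print(z,onz(c,q,z).round(3).tolist())
    if n=='t':
        m=cv2.inRange(hsv,(0,0,0),(180,255,55)); m[:140]=0;m[242:]=0;m[:,:300]=0
        k=max(cv2.findContours(m,0,1)[0],key=cv2.contourArea)
        p=cv2.approxPolyDP(k,3,True)[:,0]; print('amp',p.tolist(),onz(c,p,.1).round(3).tolist())
        q=cv2.boxPoints(cv2.minAreaRect(k));print(q,onz(c,q,.1).round(3).tolist())
        m=cv2.inRange(hsv,(0,0,70),(180,60,150)); m[:155]=0;m[245:]=0;m[:,:160]=0;m[:,240:]=0
        k=max(cv2.findContours(m,0,1)[0],key=cv2.contourArea);q=cv2.boxPoints(cv2.minAreaRect(k));print('rack',q,onz(c,q,.01).round(3).tolist())
big=cv2.resize(b['img'][140:250,130:480],None,fx=2.2,fy=2.2,interpolation=2)
cv2.imwrite('pics/t0c.png',big[:,:,::-1])
E
```

```text
cam [ 0.793 -0.151  0.673]
cam [0.439 0.026 1.015]
s wood 339.0 [[358.1000061035156, 214.60000610351562], [398.1000061035156, 171.89999389648438], [413.0, 185.89999389648438], [373.0, 228.60000610351562]] [[412, 185], [371, 201], [369, 206], [373, 214], [367, 223], [375, 216], [379, 222], [382, 219], [373, 214], [379, 209], [376, 207], [381, 209], [386, 201], [386, 209], [390, 208], [387, 201], [396, 197], [398, 200]]
s wood 300.0 [[341.6000061035156, 146.1999969482422], [399.70001220703125, 121.0999984741211], [402.29998779296875, 127.0999984741211], [344.20001220703125, 152.1999969482422]] [[401, 124], [398, 122], [342, 147], [348, 150]]
s wood 5172.5 [[487.0, 0.0], [559.0, 0.0], [559.0, 108.0], [487.0, 108.0]] [[506, 0], [488, 35], [492, 40], [487, 42], [491, 49], [487, 48], [495, 55], [496, 50], [499, 52], [500, 59], [509, 63], [509, 67], [559, 108], [559, 0]]
t wood 535.0 [[144.0, 216.0], [216.0, 216.0], [216.0, 225.0], [144.0, 225.0]] [[144, 219], [145, 223], [202, 225], [216, 221], [213, 216]]
0.13 [[0.48, 0.269, 0.13], [0.479, 0.139, 0.13], [0.463, 0.139, 0.13], [0.464, 0.269
[... 687 characters left out ...]
6], [451, 217], [461, 204]] [[0.601, -0.305, 0.1], [0.575, -0.055, 0.1], [0.556, -0.047, 0.1], [0.444, -0.061, 0.1], [0.446, -0.1, 0.1], [0.436, -0.11, 0.1], [0.449, -0.121, 0.1], [0.451, -0.145, 0.1], [0.442, -0.152, 0.1], [0.453, -0.156, 0.1], [0.465, -0.28, 0.1], [0.478, -0.284, 0.1], [0.476, -0.295, 0.1], [0.501, -0.314, 0.1]]
[[316.4923  164.93848]
 [454.95386 147.6308 ]
 [464.61542 224.9231 ]
 [326.15387 242.23077]] [[0.575, -0.045, 0.1], [0.607, -0.305, 0.1], [0.462, -0.32, 0.1], [0.431, -0.061, 0.1]]
rack [[158.9179  162.15393]
 [234.16747 160.87851]
 [235.52675 241.0758 ]
 [160.27718 242.35123]] [[0.596, 0.272, 0.01], [0.598, 0.118, 0.01], [0.433, 0.115, 0.01], [0.431, 0.268, 0.01]]
```

View pics/t0c.png

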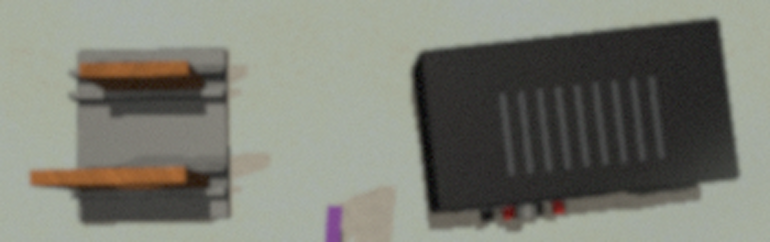

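The enlarged crop gives the panel top face as (30..187, 176) in crop pixels and the amplifier's top corners as (424,54), (717,20), (738,178) and (436,212). I'll compute positions from these and the first move.

```bash
cat >> h.py <<'E'
from scipy.spatial.transform import Rotation as Ro
def rel(p,R,s=None):
    from station import r
    s=s or r.sense(); T=np.array(s['ee_rot']); d=T.T@(np.array(p)-s['tcp_pos'])*1000
    rv=Ro.from_matrix(T.T@R).as_rotvec(); print('xyz',d.round(1).tolist(),'ang',rv.round(4).tolist(),'t',round(s['time_s'],1))
def Rtool(psi,tilt=0):
    # tool y along -n, n=(cos psi,sin psi); tool z = down, tilted so tips go towards +n
    n=np.array([np.cos(psi),np.sin(psi),0]); k=np.array([0,0,1.])
    z=-k*np.cos(tilt)+n*np.sin(tilt); y=-n*np.cos(tilt)-k*np.sin(tilt)
    return np.c_[np.cross(y,z),y,z]
E
python3 - <<'E'
from h import *
b=load('t0'); f=lambda q:np.array(q)/2.2+[130,140]
P=onz(b,f([[30,178.5],[187,174]]),.18); print('panel',P.round(3).tolist(),P.mean(0).round(4), 'yaw',np.degrees(np.arctan2(-(P[0]-P[1])[0],(P[0]-P[1])[1])))
P=onz(b,f([[80,70],[188,70]]),.13); print('blank',P.round(3).tolist())
A=onz(b,f([[424,54],[717,20],[738,178],[436,212]]),.1); print('amp',A.round(3).tolist(),A.mean(0).round(4)); 
for i,j in((0,1),(3,2),):
    d=A[i]-A[j]; print('yaw',np.degrees(np.arctan2(-d[0],d[1])),np.linalg.norm(d))
for i,j in((0,3),(1,2)):
    d=A[i]-A[j]; print('yaw',np.degrees(np.arctan2(d[1],d[0])),np.linalg.norm(d))
print(Rtool(0)); rel([.47,.194,.26],Rtool(0))
E
```

```text
panel [[0.469, 0.256, 0.18], [0.472, 0.135, 0.18]] [0.4703 0.1953 0.18  ] yaw 1.347503103014038
blank [[0.56, 0.229, 0.13], [0.559, 0.141, 0.13]]
amp [[0.576, -0.056, 0.1], [0.604, -0.307, 0.1], [0.469, -0.322, 0.1], [0.442, -0.065, 0.1]] [ 0.5227 -0.1877  0.1   ]
yaw 6.389541241398938 0.25232743914933525
yaw 6.102480736348442 0.2579831480025275
yaw 3.758090618044739 0.1347812274347894
yaw 6.163820542133803 0.1359326871226308
[[ 0. -1.  0.]
 [-1. -0.  0.]
 [ 0. -0. -1.]]
xyz [-506.1, 672.2, -12.1] ang [0.0018, 0.0012, -1.2732] t 0.1
```

>>> move_arm([
  {"grip": 1, "xyz": [-506, 672, -12], "angular": [0, 0, -1.273]},
  {"grip": 1, "xyz": [-506, 672, -12], "angular": [0, 0, -1.273]},
  {"grip": 1, "xyz": [-506, 672, -12], "angular": [0, 0, -1.273]},
  {"grip": 1, "xyz": [-506, 672, -12], "angular": [0, 0, -1.273]},
  {"grip": 1, "xyz": [-506, 672, -12], "angular": [0, 0, -1.273]},
  {"grip": 1, "xyz": [-506, 672, -12], "angular": [0, 0, -1.273]},
  {"grip": 1, "xyz": [-506, 672, -12], "angular": [0, 0, -1.273]},
  {"grip": 1, "xyz": [-506, 672, -12], "angular": [0, 0, -1.273]},
  {"grip": 1, "xyz": [-506, 672, -12], "angular": [0, 0, -1.273]},
  {"grip": 1, "xyz": [-506, 672, -12], "angular": [0, 0, -1.273]},
])

```text
time_s: 1.1
tcp_pos: [0.3536, -0.1255, 0.2548]
ee_rot: [[0.001, -1.0, 0.001], [-1.0, -0.001, 0.0], [-0.0, -0.001, -1.0]]
wrist_force: [2.2, -0.0, 0.3]
gripper_width: 0.997
gripper_force: 0.0
```

```bash
python3 - <<'E'
from h import *
rel([.47,.194,.26],Rtool(0))
E
```

```text
xyz [-319.3, -116.8, -5.1] ang [-0.0007, 0.0002, 0.0012] t 1.1
```

>>> move_arm([
  {"grip": 1, "xyz": [-319, -117, -5], "angular": [0, 0, 0]},
  {"grip": 1, "xyz": [-319, -117, -5], "angular": [0, 0, 0]},
  {"grip": 1, "xyz": [-319, -117, -5], "angular": [0, 0, 0]},
  {"grip": 1, "xyz": [-319, -117, -5], "angular": [0, 0, 0]},
  {"grip": 1, "xyz": [-319, -117, -5], "angular": [0, 0, 0]},
  {"grip": 1, "xyz": [-319, -117, -5], "angular": [0, 0, 0]},
  {"grip": 1, "xyz": [-319, -117, -5], "angular": [0, 0, 0]},
  {"grip": 1, "xyz": [-319, -117, -5], "angular": [0, 0, 0]},
  {"grip": 1, "xyz": [-319, -117, -5], "angular": [0, 0, 0]},
  {"grip": 1, "xyz": [-319, -117, -5], "angular": [0, 0, 0]},
])

```text
time_s: 2.1
tcp_pos: [0.4701, 0.1908, 0.2593]
ee_rot: [[-0.001, -1.0, -0.001], [-1.0, 0.001, -0.001], [0.001, 0.001, -1.0]]
wrist_force: [-0.9, -1.5, -0.0]
gripper_width: 0.999
gripper_force: 0.0
```

```bash
python3 - <<'E'
from h import *
from station import r
s=r.sense(); c=save('wrist','w1'); pickle.dump(s,open('pics/w1s.pkl','wb'))
print(np.round(s['tcp_pos'],4),np.round(s['ee_rot'],3).tolist(),np.round(c['hand_eye'],3).tolist(),c['camera_matrix'])
E
```

```text
[0.4701 0.1908 0.2593] [[-0.001, -1.0, -0.001], [-1.0, 0.001, -0.001], [0.001, 0.001, -1.0]] [[-0.001, -0.96, -0.279, 0.076], [1.0, -0.001, 0.0, -0.001], [-0.001, -0.279, 0.96, -0.136], [0.0, 0.0, 0.0, 1.0]] [[371.30745806   0.         283.42182721]
 [  0.         371.30745806 215.61829166]
 [  0.           0.           1.        ]]
```

View pics/w1.png

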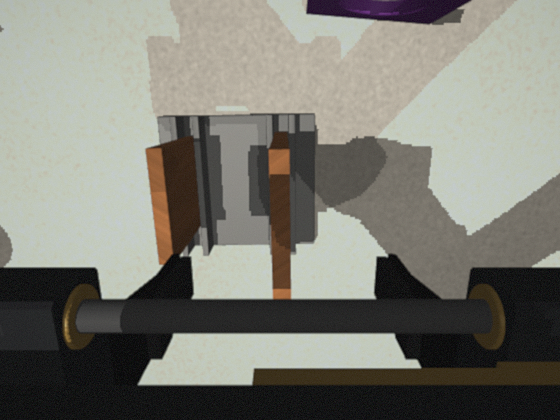

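The wrist view shows the panel's top edge running from (280,149) to (282,298) between the open jaws. The blank is well clear on the left at (155–190, 200).

```bash
python3 - <<'E'
from h import *
c=load('w1'); s=pickle.load(open('pics/w1s.pkl','rb')); H=np.array(c['hand_eye']);R=np.array(s['ee_rot'])
o=np.array(s['tcp_pos'])+R@H[:3,3]
px=np.array([[269,148],[290,148],[273,290],[291,290],[282,299]])
d=np.c_[px,np.ones(5)]@np.linalg.inv(c['camera_matrix']).T@H[:3,:3].T@R.T
print((o+d*((.18-o[2])/d[:,2])[:,None]).round(4).tolist())
rel([.470,.195,.166],Rtool(0))
E
```

```text
[[0.4788, 0.1369, 0.18], [0.4667, 0.137, 0.18], [0.4773, 0.2271, 0.18], [0.4658, 0.2272, 0.18], [0.4716, 0.2336, 0.18]]
xyz [-4.5, 0.1, 93.6] ang [0.0006, -0.0003, -0.001] t 2.1
```

>>> move_arm([
  {"grip": 1, "xyz": [-5, -1, 40], "angular": [0, 0, -0.015]},
  {"grip": 1, "xyz": [-5, -1, 70], "angular": [0, 0, -0.015]},
  {"grip": 1, "xyz": [-5, -1, 94], "angular": [0, 0, -0.015]},
  {"grip": 1, "xyz": [-5, -1, 94], "angular": [0, 0, -0.015]},
  {"grip": 0.5, "xyz": [-5, -1, 94], "angular": [0, 0, -0.015]},
  {"grip": 0, "xyz": [-5, -1, 94], "angular": [0, 0, -0.015]},
  {"grip": 0, "xyz": [-5, -1, 94], "angular": [0, 0, -0.015]},
  {"grip": 0, "xyz": [-5, -1, 94], "angular": [0, 0, -0.015]},
  {"grip": 0, "xyz": [-5, -1, 94], "angular": [0, 0, -0.015]},
  {"grip": 0, "xyz": [-5, -1, 94], "angular": [0, 0, -0.015]},
])

```text
time_s: 3.15
tcp_pos: [0.4718, 0.1967, 0.166]
ee_rot: [[0.015, -1.0, 0.0], [-1.0, -0.015, 0.0], [-0.0, -0.0, -1.0]]
wrist_force: [-0.0, -0.1, -0.2]
gripper_width: 0.538
gripper_force: 0.0
```

>>> move_arm([
  {"grip": 0, "xyz": [0, 0, 0], "angular": [0, 0, 0]},
  {"grip": 0, "xyz": [0, 0, 0], "angular": [0, 0, 0]},
  {"grip": 0, "xyz": [0, 0, 0], "angular": [0, 0, 0]},
  {"grip": 0, "xyz": [0, 0, 0], "angular": [0, 0, 0]},
  {"grip": 0, "xyz": [0, 0, 0], "angular": [0, 0, 0]},
  {"grip": 0, "xyz": [0, 0, 0], "angular": [0, 0, 0]},
  {"grip": 0, "xyz": [0, 0, 0], "angular": [0, 0, 0]},
])

```text
time_s: 3.85
tcp_pos: [0.4717, 0.1966, 0.1656]
ee_rot: [[0.015, -1.0, -0.0], [-1.0, -0.015, 0.0], [-0.0, 0.0, -1.0]]
wrist_force: [0.0, -0.0, 0.1]
gripper_width: 0.134
gripper_force: 30.0
```

>>> move_arm([
  {"grip": 0, "xyz": [0, 0, -8], "angular": [0, 0, 0]},
  {"grip": 0, "xyz": [0, 0, -20], "angular": [0, 0, 0]},
  {"grip": 0, "xyz": [0, 0, -35], "angular": [0, 0, 0]},
  {"grip": 0, "xyz": [0, 0, -55], "angular": [0, 0, 0]},
  {"grip": 0, "xyz": [0, 0, -75], "angular": [0, 0, 0]},
  {"grip": 0, "xyz": [0, 0, -95], "angular": [0, 0, 0]},
  {"grip": 0, "xyz": [0, 0, -115], "angular": [0, 0, 0]},
  {"grip": 0, "xyz": [0, 0, -130], "angular": [0, 0, 0]},
  {"grip": 0, "xyz": [0, 0, -140], "angular": [0, 0, 0]},
  {"grip": 0, "xyz": [0, 0, -140], "angular": [0, 0, 0]},
])

```text
time_s: 4.85
tcp_pos: [0.4722, 0.1969, 0.3077]
ee_rot: [[0.015, -1.0, 0.003], [-1.0, -0.015, 0.002], [-0.002, -0.003, -1.0]]
wrist_force: [-0.2, -0.3, -1.3]
gripper_width: 0.139
gripper_force: 30.0
```

```bash
cat >> h.py <<'E'
AMP=np.array([.5235,-.188]);AY=np.radians(6.2)
def lean(gap=0,up=0,tilt=np.radians(20),sg=.150,off=0):
    """TCP pose for panel at tilt, gap from amp edge, bottom up above bench; grasp at sg from the lower edge"""
    x0=.07+.1*np.tan(tilt)+gap; s=sg+.006
    x=x0-s*np.sin(tilt)+.006*np.cos(tilt); z=s*np.cos(tilt)+.006*np.sin(tilt)+up
    n=np.array([np.cos(AY),np.sin(AY)]);t=np.array([-n[1],n[0]])
    return np.r_[AMP+x*n+off*t,z],Rtool(AY,tilt)
E
python3 - <<'E'
from h import *
from station import r
s=r.sense();print(s['tcp_pos'],s['gripper_width'],s['wrist_force'])
# clear pose, upright, behind amp
p,R=lean(.03,.13,); print(p); rel(p,R)
save('top','t2')
E
```

```text
[0.47217773 0.19687262 0.30766209] 0.13863599472145832 [-0.18381948 -0.31588003 -1.32559588]
[ 0.61166134 -0.17842261  0.27864417]
xyz [377.4, -133.7, 28.6] ang [0.3457, -0.0143, -0.0925] t 4.8
```

View pics/t2.png

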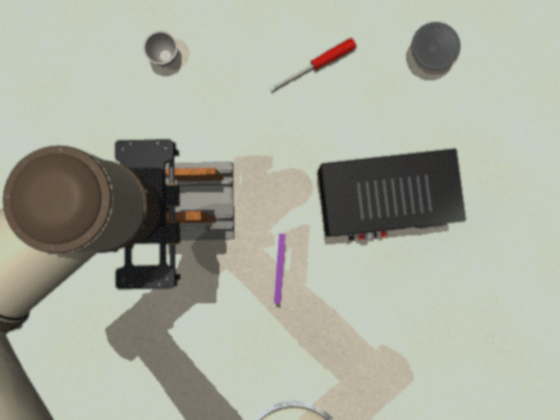

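The top view shows the panel lifted in the gripper with the blank still in its slot at (195,173). Next I'll carry it across and tilt it.

>>> move_arm([
  {"grip": 0, "xyz": [15, 0, 0], "angular": [0, 0, 0]},
  {"grip": 0, "xyz": [45, 0, 0], "angular": [0, 0, 0]},
  {"grip": 0, "xyz": [85, 0, 0], "angular": [0, 0, 0]},
  {"grip": 0, "xyz": [125, 0, 0], "angular": [0, 0, 0]},
  {"grip": 0, "xyz": [165, -10, 0], "angular": [0, 0, 0]},
  {"grip": 0, "xyz": [205, -30, 0], "angular": [0.06, 0, -0.015]},
  {"grip": 0, "xyz": [245, -55, 0], "angular": [0.13, 0, -0.035]},
  {"grip": 0, "xyz": [285, -80, 0], "angular": [0.2, 0, -0.055]},
  {"grip": 0, "xyz": [325, -105, 10], "angular": [0.27, -0.01, -0.07]},
  {"grip": 0, "xyz": [355, -125, 20], "angular": [0.32, -0.014, -0.085]},
])

```text
time_s: 5.9
tcp_pos: [0.6014, -0.1595, 0.2843]
ee_rot: [[0.099, -0.945, 0.313], [-0.995, -0.094, 0.031], [0.0, -0.315, -0.949]]
wrist_force: [0.7, 0.7, -1.8]
gripper_width: 0.136
gripper_force: 30.0
```

```bash
python3 - <<'E'
from h import *
p,R=lean(.03,.13); rel(p,R)
p,R=lean(.03,.06); rel(p,R)
E
```

```text
xyz [19.8, -6.2, 8.0] ang [0.029, -0.0029, -0.0082] t 5.9
xyz [19.8, 15.8, 74.4] ang [0.029, -0.0029, -0.0082] t 5.9
```

>>> move_arm([
  {"grip": 0, "xyz": [15, -5, 6], "angular": [0.029, -0.003, -0.008]},
  {"grip": 0, "xyz": [20, -6, 8], "angular": [0.029, -0.003, -0.008]},
  {"grip": 0, "xyz": [20, 0, 25], "angular": [0.029, -0.003, -0.008]},
  {"grip": 0, "xyz": [20, 8, 50], "angular": [0.029, -0.003, -0.008]},
  {"grip": 0, "xyz": [20, 16, 74], "angular": [0.029, -0.003, -0.008]},
  {"grip": 0, "xyz": [20, 16, 74], "angular": [0.029, -0.003, -0.008]},
  {"grip": 0, "xyz": [20, 16, 74], "angular": [0.029, -0.003, -0.008]},
])

```text
time_s: 6.6
tcp_pos: [0.612, -0.1754, 0.2107]
ee_rot: [[0.11, -0.934, 0.339], [-0.994, -0.104, 0.037], [0.0, -0.341, -0.94]]
wrist_force: [1.0, 0.7, -1.1]
gripper_width: 0.134
gripper_force: 30.0
```

```bash
python3 - <<'E'
from h import *
from station import r
s=r.sense(); print(s['tcp_pos'],s['wrist_force'])
p,R=lean(.03,.004); rel(p,R); p,R=lean(.0,.004); rel(p,R)
c=save('scene','s3')
cv2.imwrite('pics/s3b.png',cv2.resize(c['img'],(800,600))[:,:,::-1])
E
```

```text
[ 0.61204069 -0.17536165  0.21065556] [ 0.96293781  0.69850958 -1.07944929]
xyz [3.0, 20.5, 54.3] ang [0.0009, 0.0005, 0.002] t 6.6
xyz [2.9, 48.7, 44.1] ang [0.0009, 0.0005, 0.002] t 6.6
```

View pics/s3b.png

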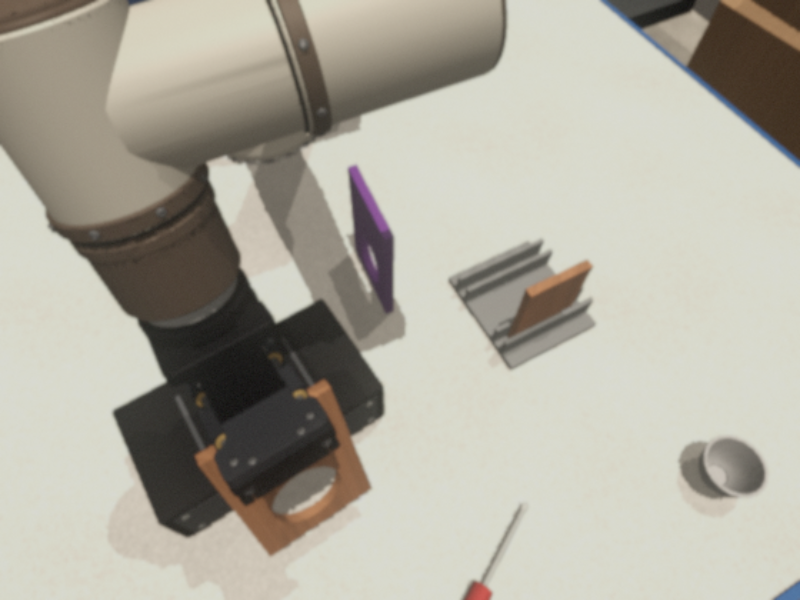

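The panel hangs tilted behind the amplifier, roughly centred, hole end down, and the rest of the scene is undisturbed. Now I'll lower it.

>>> move_arm([
  {"grip": 0, "xyz": [3, 5, 15], "angular": [0, 0, 0]},
  {"grip": 0, "xyz": [3, 10, 30], "angular": [0, 0, 0]},
  {"grip": 0, "xyz": [3, 16, 42], "angular": [0, 0, 0]},
  {"grip": 0, "xyz": [3, 19, 50], "angular": [0, 0, 0]},
  {"grip": 0, "xyz": [3, 20, 53], "angular": [0, 0, 0]},
  {"grip": 0, "xyz": [3, 26, 51], "angular": [0, 0, 0]},
  {"grip": 0, "xyz": [3, 33, 49], "angular": [0, 0, 0]},
  {"grip": 0, "xyz": [3, 39, 47], "angular": [0, 0, 0]},
  {"grip": 0, "xyz": [3, 39, 47], "angular": [0, 0, 0]},
  {"grip": 0, "xyz": [3, 39, 47], "angular": [0, 0, 0]},
])

```text
time_s: 7.65
tcp_pos: [0.5921, -0.1809, 0.1536]
ee_rot: [[0.109, -0.934, 0.341], [-0.994, -0.102, 0.038], [-0.0, -0.343, -0.939]]
wrist_force: [0.8, -0.2, -1.9]
gripper_width: 0.136
gripper_force: 30.0
```

```bash
python3 - <<'E'
from h import *
from station import r
s=r.sense(); print(s['tcp_pos'],s['wrist_force'],s['moment'])
p,R=lean(.0,.0); rel(p,R)
E
```

```text
[ 0.59205568 -0.18091277  0.15358407] [ 0.82507226 -0.22303442 -1.94707413] [-0.03579963  0.96618809 -0.02682797]
xyz [-0.4, 11.3, 1.1] ang [-0.0013, 0.0004, 0.001] t 7.7
```

>>> move_arm([
  {"grip": 0, "xyz": [0, 1, 2], "angular": [0, 0, 0]},
  {"grip": 0, "xyz": [0, 1, 4], "angular": [0, 0, 0]},
  {"grip": 0, "xyz": [0, 1, 4], "angular": [0, 0, 0]},
])

```text
time_s: 7.95
tcp_pos: [0.5926, -0.1807, 0.1484]
ee_rot: [[0.109, -0.934, 0.34], [-0.994, -0.102, 0.038], [-0.001, -0.342, -0.94]]
wrist_force: [-0.3, -1.1, -1.1]
gripper_width: 0.136
gripper_force: 30.0
```

>>> move_arm([
  {"grip": 0, "xyz": [0, 2, -0.7], "angular": [0, 0, 0]},
  {"grip": 0, "xyz": [0, 4, -1.4], "angular": [0, 0, 0]},
  {"grip": 0, "xyz": [0, 6, -2], "angular": [0, 0, 0]},
  {"grip": 0, "xyz": [0, 8, -2.7], "angular": [0, 0, 0]},
  {"grip": 0, "xyz": [0, 8, -2.7], "angular": [0, 0, 0]},
])

```text
time_s: 8.45
tcp_pos: [0.5837, -0.1817, 0.1487]
ee_rot: [[0.109, -0.934, 0.34], [-0.994, -0.102, 0.038], [-0.0, -0.342, -0.94]]
wrist_force: [-0.1, 0.4, -2.3]
gripper_width: 0.135
gripper_force: 30.0
```

>>> move_arm([
  {"grip": 0, "xyz": [0, 0.3, 1], "angular": [0, 0, 0]},
  {"grip": 0, "xyz": [0, 0.7, 2], "angular": [0, 0, 0]},
  {"grip": 0, "xyz": [0, 0.7, 2], "angular": [0, 0, 0]},
])

```text
time_s: 8.75
tcp_pos: [0.5843, -0.1818, 0.1482]
ee_rot: [[0.11, -0.934, 0.341], [-0.994, -0.103, 0.037], [0.0, -0.343, -0.939]]
wrist_force: [-4.5, 1.3, 6.6]
gripper_width: 0.138
gripper_force: 30.0
```

>>> move_arm([
  {"grip": 0, "xyz": [0, 0.3, 1], "angular": [0, 0, 0]},
  {"grip": 0, "xyz": [0, 0.7, 2], "angular": [0, 0, 0]},
  {"grip": 0, "xyz": [0, 0.7, 2], "angular": [0, 0, 0]},
])

```text
time_s: 9.05
tcp_pos: [0.5844, -0.1819, 0.1481]
ee_rot: [[0.11, -0.933, 0.343], [-0.994, -0.104, 0.037], [0.001, -0.345, -0.939]]
wrist_force: [-9.5, 2.6, 16.4]
gripper_width: 0.136
gripper_force: 30.0
```

>>> move_arm([
  {"grip": 0, "xyz": [0, -1, -3], "angular": [0, 0, 0]},
  {"grip": 0, "xyz": [0, 1, -3.7], "angular": [0, 0, 0]},
  {"grip": 0, "xyz": [0, 3, -4.4], "angular": [0, 0, 0]},
  {"grip": 0, "xyz": [0, 3, -4.4], "angular": [0, 0, 0]},
])

```text
time_s: 9.45
tcp_pos: [0.5828, -0.182, 0.1488]
ee_rot: [[0.109, -0.931, 0.347], [-0.994, -0.103, 0.037], [0.001, -0.349, -0.937]]
wrist_force: [5.6, 1.9, -0.5]
gripper_width: 0.133
gripper_force: 30.0
```

```bash
python3 - <<'E'
from h import *
c=save('scene','s4')
cv2.imwrite('pics/s4b.png',cv2.resize(c['img'][190:400,50:330],(800,600),interpolation=2)[:,:,::-1])
p,R=lean(.0,.0); rel(p,R)
E
```

```text
xyz [-0.5, 1.0, -0.2] ang [-0.0074, -0.0007, 0.0016] t 9.5
```

View pics/s4b.png

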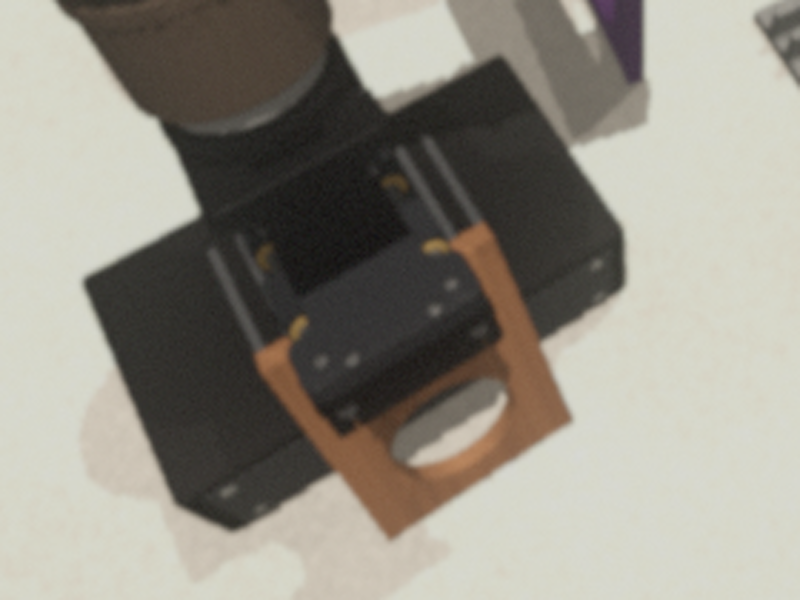

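Contact with the amplifier's edge is felt at +5.6 N, and the panel sits square and about centred, with its lower edge from (390,535) to (570,420) in the crop. I'll lower it onto the bench and release.

>>> move_arm([
  {"grip": 0, "xyz": [0, 0.3, 1], "angular": [0, 0, 0]},
  {"grip": 0, "xyz": [0, 0.3, 1], "angular": [0, 0, 0]},
  {"grip": 0.3, "xyz": [0, 0.3, 1], "angular": [0, 0, 0]},
  {"grip": 0.4, "xyz": [0, 0.3, 1], "angular": [0, 0, 0]},
  {"grip": 0.4, "xyz": [0, 0.3, 1], "angular": [0, 0, 0]},
  {"grip": 0.4, "xyz": [0, 0.3, 1], "angular": [0, 0, 0]},
  {"grip": 0.4, "xyz": [0, 0.3, 1], "angular": [0, 0, 0]},
  {"grip": 0.4, "xyz": [0, 0.3, 1], "angular": [0, 0, 0]},
])

```text
time_s: 10.3
tcp_pos: [0.5795, -0.1822, 0.1462]
ee_rot: [[0.109, -0.934, 0.339], [-0.994, -0.102, 0.038], [-0.001, -0.341, -0.94]]
wrist_force: [0.3, -0.4, 0.2]
gripper_width: 0.399
gripper_force: 0.0
```

>>> move_arm([
  {"grip": 0.4, "xyz": [0, 0, -10], "angular": [0, 0, 0]},
  {"grip": 0.4, "xyz": [0, 0, -25], "angular": [0, 0, 0]},
  {"grip": 0.4, "xyz": [0, 0, -45], "angular": [0, 0, 0]},
  {"grip": 0.4, "xyz": [0, 0, -70], "angular": [0, 0, 0]},
  {"grip": 0.4, "xyz": [0, 0, -100], "angular": [0, 0, 0]},
  {"grip": 0.4, "xyz": [0, 0, -140], "angular": [0, 0, 0]},
  {"grip": 0.4, "xyz": [0, 0, -180], "angular": [0, 0, 0]},
  {"grip": 0.4, "xyz": [0, 0, -200], "angular": [0, 0, 0]},
  {"grip": 0.4, "xyz": [0, 0, -200], "angular": [0, 0, 0]},
])

```text
time_s: 11.2
tcp_pos: [0.5119, -0.1902, 0.3404]
ee_rot: [[0.109, -0.931, 0.35], [-0.994, -0.103, 0.036], [0.003, -0.351, -0.936]]
wrist_force: [-0.2, 0.0, 0.8]
gripper_width: 0.399
gripper_force: 0.0
```

```bash
python3 - <<'E'
from h import *
c=save('scene','s5')
cv2.imwrite('pics/s5b.png',cv2.resize(c['img'],(800,600))[:,:,::-1])
E
```

```text
(no output)
```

View pics/s5b.png

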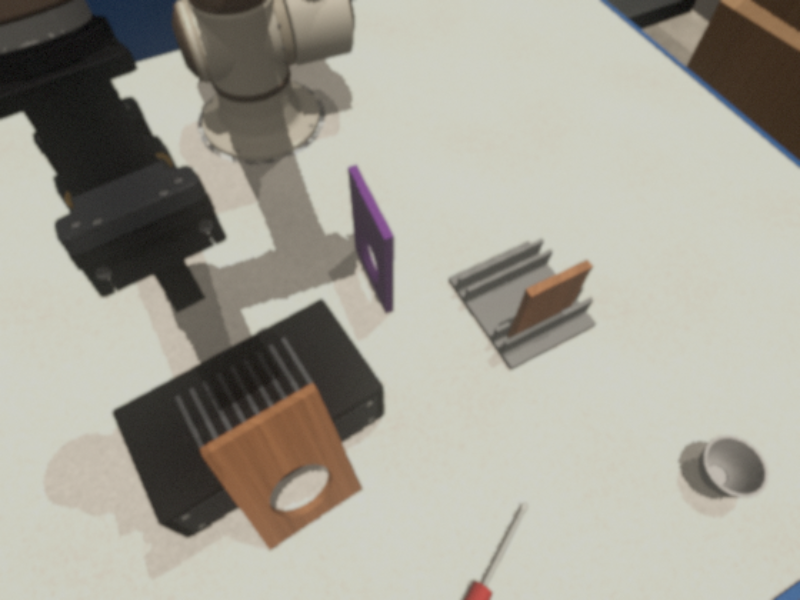

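The panel leans on the amplifier by itself, with bottom corners at (272,548) and (360,488) and top corners at (205,453) and (313,387). The blank is unmoved. A quick numeric check, then hand in.

```bash
python3 - <<'E'
from h import *
c=load('s5'); n=np.array([np.cos(AY),np.sin(AY)]);t=np.array([-n[1],n[0]])
for px,z in(([[272,548],[360,488]],.003),([[205,453],[313,387]],.162)):
    P=onz(c,np.array(px)*.7,z)[:,:2]-AMP; print(np.c_[P@n,P@t].round(3).tolist())
from station import r
print(r.finish_job())
E
```

```text
[[0.13, -0.055], [0.129, 0.059]]
[[0.058, -0.055], [0.056, 0.059]]
the job is handed in; nothing more can be done
None
```

The holed panel is out of the rack and leans by itself at roughly 20–25° against the middle of the amplifier's back, centred to about 2 mm and square; the blank panel is still in its slot, and the job was handed in at about 11 s with no verdict reported back.

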